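# Hold the gift box lid ready above the packed box

## Task

Take the lid of the gift box by its bar handle, lift it over the row of cartons on the riser and bring it to the open, packed box on the other side. Finish holding it still there, level, about 2 cm above the box's rim, centred and square over the box as if about to close it, but never touching the box: keep hold of the handle and do not put the lid down. Leave the box and the cartons where they stand.

Things in the scene. Friction and masses are not known exactly. Their poses are not given: they have to be found in the camera images.
- gift_lid: lid of the gift box, plain wood with a brass bar handle, lying right way up on the counter left or right of the riser. 128 mm (own x) x 98 mm (own y); origin at the centre of its underside (lower edge of the 16 mm skirt); z up; flat top at z = 20 mm, whole height 57 mm. Loose, 0.14 to 0.28 kg. It fits over the box either way round
- gift_lid_handle (a point): middle of the lid's handle bar, 52 mm above the lid's underside, over its centre. The bar runs along the lid's x, 90 mm long, 12 mm wide (lid's y), 10 mm high, on two posts 9 mm thick at x = -38 and +38 mm; 27 mm free between the lid's top and the bar
- gift_box: open gift box of plain wood packed with wrapped pralines (none stands above its rim), on the other side of the riser from the lid. 120 mm (own x) x 90 mm (own y) x 62 mm high; origin at the centre of its underside, on the counter; z up. Loose, about 0.7 kg
- gift_box_rim (a point): centre of the box's opening, in the plane of its rim, 62 mm above the counter; axes as the box's
- riser: low dark wooden riser fixed on the counter, 236 mm (own x, pointing away from the robot) x 70 mm (own y) x 15 mm high; origin at the centre of its underside. It stands between lid and box and carries the three cartons in a row along its x; the tops of the tallest are 150 mm above the counter
- carton_a: slim teal carton standing on the riser, 37 x 46 x 135 mm high (own x, y, z); origin at the centre of its underside. Loose
- carton_b: wide cream carton standing on the riser, 51 x 84 x 135 mm high (own x, y, z); origin at the centre of its underside. Loose
- carton_c: small cream carton standing on the riser, 41 x 50 x 82 mm high (own x, y, z); origin at the centre of its underside. Loose

How it is judged (in metres and radians):
On the way:
1. the lid, held by its handle, passes over the row of cartons (contact force between the fingers and gift_lid above 0.5 N and distance between the grasp point and gift_lid_handle below 0.045 m and height (world z) of gift_lid above 0.15 m and y of gift_lid in the frame of riser between -0.05 and 0.05 m and x of gift_lid in the frame of riser between -0.16 and 0.16 m), for 0.05 s.
At the end, for the whole second after the job is handed in: Lid held still by its handle (TCP within 45 mm of mid-bar), underside 8-35 mm above the rim, centre within 10 mm of the box's, square (either way round) and level within 0.09 rad, not touching the box; box (15 mm) and cartons (20 mm) where they stood, upright (contact force between the fingers and gift_lid above 0.5 N and distance between the grasp point and gift_lid_handle below 0.045 m and z of gift_lid in the frame of gift_box_rim between 0.008 and 0.035 m and horizontal distance between gift_lid and gift_box_rim below 0.01 m and angle between the x axis of gift_lid and the x axis of gift_box, either way round below 0.09 rad and angle between gift_lid's own z axis and vertical below 0.09 rad and linear speed of gift_lid below 0.02 m/s and angular speed of gift_lid below 0.15 rad/s and contact force between gift_lid and gift_box below 0.05 N and angle between gift_box's own z axis and vertical below 0.05 rad and angle between each of carton_a, carton_b, carton_c's own z axis and vertical below 0.1 rad and distance of each of carton_a, carton_b, carton_c from where it was at the start of the episode below 0.02 m and distance of gift_box from where it was at the start of the episode below 0.015 m); the arm keeps its last pose, push and grip.
It fails at once if the lid touches the box (contact force between gift_lid and gift_box above 0.3 N).
It fails at once if the box is shoved or tipped (distance of gift_box from where it was at the start of the episode above 0.015 m or angle between gift_box's own z axis and vertical above 0.15 rad).
It fails at once if a carton is knocked over or shifted (distance of any of carton_a, carton_b, carton_c from where it was at the start of the episode above 0.02 m or angle between any of carton_a, carton_b, carton_c's own z axis and vertical above 0.2 rad).
It also fails if it takes over 43 s, if anything falls off the work surface, if the arm or the gripper's body presses on something with over 40 N, if the wrist force passes 120 N, or if a joint passes its speed limit or range.

## Robot

A 6-joint arm with a two-finger parallel gripper is mounted at the origin on a cart in front of the work surface, level with it; the furniture and walls round the work are solid. World frame = base frame: x ahead of the robot, y to its left, z up, the work surface at z = 0. Lengths are in mm, angles in rad, forces in N, time in s.
With the tool pointing down it reaches from about 400 to 825 mm from the base axis. Payload 7 kg.
Tool frame: the origin (TCP) lies between the finger pads, 19 mm behind the fingertips; this is the grasp point; z points along the fingers, y is the line along which they close (so a half turn about z gives the same grasp; the last joint's range is limited). The gripper opens to 88 mm and grips with 3 to 60 N. Pads are 19 mm wide; open, the fingers measure 130 mm over their backs; the gripper's body (78 mm by 193 mm) begins 47 mm behind the grasp point.
Start: joints at [-0.862, 0.359, 0.012, 0, -1.224, -0.288], TCP at [275.703, -616.103, 245.361] pointing down, gripper open.
Joint ranges: [-3.07, 3.07], [-1.43, 2.12], [-1.02, 1.25], [-3.03, 1.67], [-3.05, -0], [-3.03, 3.03]. Speed limits (rad/s): [2.39, 2.39, 3.01, 3.14, 3.14, 3.14].

## Interface

Orientations are given as a unit quaternion [x, y, z, w].
In Python, from plant import bot gives the robot as it stands. Calls block until the motion is done:
- bot.move_ptp(position, orientation): joint-space move of the TCP to a pose.
- bot.line_to(position, velocity=150, ori=None): straight line of the TCP; ori=None keeps the orientation; velocity is the mean speed in mm/s.
- bot.move_joints(angles): joint-space move.
- bot.move_gripper(opening, force=None): finger opening in mm; force is the grip in N (None keeps the last); returns when the fingers have stopped.
- bot.pause(seconds).
- bot.solve_ik(position, orientation): joint angles nearest the present ones, or None.
- bot.read_state(): the state.
- bot.camera(name): name is "scene" or "side" or "wrist"; returns the picture (384x512x3 uint8, red, green, blue); there is no depth.
- bot.get_calibration(name): a dict with "fx", "fy", "cx", "cy" (pixels), "view" (4x4, takes a point from world to camera coordinates); the wrist camera has in their place "T_tool_cam" (4x4, takes a point from camera to tool coordinates, whose origin is the TCP and whose axes are the flange's). Camera axes: x right, y up, looking along -z (the intrinsics and any distortion apply to the point x, -y, -z); pixel columns grow to the right and rows downward; lengths in mm; the calibration is good to about 2 mm. A picture is of the moment at which its call begins: read the wrist's pose just before it. get_calibration takes no time and is no camera call.
A pose or a line that the arm cannot do raises bot.Unreachable and nothing moves.
- bot.close_job(): hands the job in; it is judged then, once.
The state is a dict: "t": time; "joint_pos": joint angles; "qvel": joint speeds; "tau": joint torques, N m; "tcp_pos": TCP position; "eef_rot": TCP orientation; "contact_force": force on the tool from outside, world axes, zero at the start; "moment": the same for the moment, N m; "width": finger opening in mm; "finger_force": force on a finger pad.
Only numpy, scipy, OpenCV 4.12 (cv2) and the standard library are available. Lean on these libraries where they do the work, as an engineer would, in place of code of your own. Each camera call takes 0.05 s, during which the arm holds its last target. There are 200 camera calls.

## Working session

There is one attempt and no reset: what is moved stays moved. The work goes in short steps, each a Python script; the robot and the scene stay as the last script left them, time stands still between calls to the robot, and variables do not carry over. Pictures are saved under pics/ and viewed, at most 10 in all, crops included, and the job is handed in when it is done.

```bash
ls; mkdir -p pics; python3 - <<'E'
from plant import bot
import cv2,numpy as np
ims=[bot.camera(n) for n in("scene","side","wrist")]
for n,i in zip(("scene","side","wrist"),ims): cv2.imwrite(f"pics/{n}0.png",i[:,:,::-1])
for n in("scene","side","wrist"): print(n,{k:np.round(v,3).tolist() for k,v in bot.get_calibration(n).items()})
print(bot.read_state())
E
```

```text
pics
scene {'fx': 440.622, 'fy': 440.622, 'cx': 248.933, 'cy': 191.344, 'view': [[-0.791, -0.611, 0.017, 483.069], [0.325, -0.397, 0.858, -214.405], [-0.518, 0.685, 0.513, -823.07], [0.0, 0.0, 0.0, 1.0]]}
side {'fx': 363.462, 'fy': 363.462, 'cx': 247.713, 'cy': 196.106, 'view': [[-0.97, -0.241, -0.006, 552.975], [0.133, -0.556, 0.821, -67.057], [-0.202, 0.796, 0.571, -857.464], [0.0, 0.0, 0.0, 1.0]]}
wrist {'fx': 277.542, 'fy': 277.542, 'cx': 252.928, 'cy': 193.341, 'T_tool_cam': [[0.0, 0.952, 0.305, 82.902], [1.0, 0.0, -0.0, 0.562], [-0.0, 0.305, -0.952, -138.975], [0.0, 0.0, 0.0, 1.0]]}
{'t': 0.15, 'joint_pos': array([-8.61903045e-01,  3.59268848e-01,  1.13023015e-02, -2.57753513e-04,
       -1.22408175e+00, -2.88106308e-01]), 'qvel': array([ 0.00075941, -0.00212321,  0.00359659,  0.00224417, -0.00093315,
       -0.00056977]), 'tau': array([ 2.99262232e-03, -5.83279896e+01,  2.93290204e+01,  7.00114846e+00,
        8.73089244e-03, -1.19444644e-04]), 'tcp_pos': array([ 275.57956482, -615.82836275,  244.62160812]), 'eef_rot': array([-2.08801781e-01,  9.77957775e-01,  6.07739477e-04, -1.92855307e-04]), 'contact_force': array([-0.28397184, -0.76482464,  0.46317232]), 'moment': array([0.00314464, 0.01228969, 0.02008796]), 'finger_force': 0.0, 'width': 87.56748762240083}
```

View pics/scene0.png

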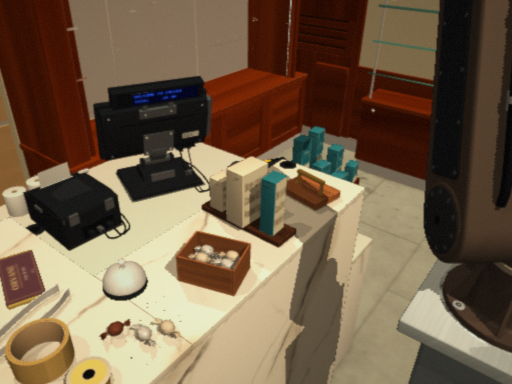

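View pics/side0.png

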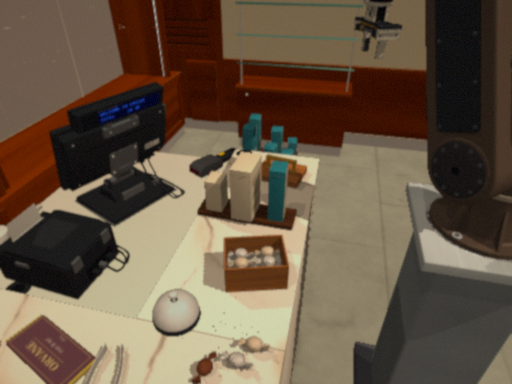

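The box is near (213,262) in scene and (255,263) in side. The row of cartons stands at about (245,205) in scene, with the lid behind it at (312,190) and handle at (313,182). I'll enlarge these areas and also check the wrist view.

```bash
python3 - <<'E'
import cv2,numpy as np
a=cv2.imread("pics/scene0.png")[150:300,170:370]; b=cv2.imread("pics/side0.png")[140:300,180:340]
cv2.imwrite("pics/c1.png",cv2.resize(a,None,fx=4,fy=4,interpolation=cv2.INTER_CUBIC))
cv2.imwrite("pics/c2.png",cv2.resize(b,None,fx=3.75,fy=3.75,interpolation=cv2.INTER_CUBIC))
E
```

```text
(no output)
```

View pics/c1.png

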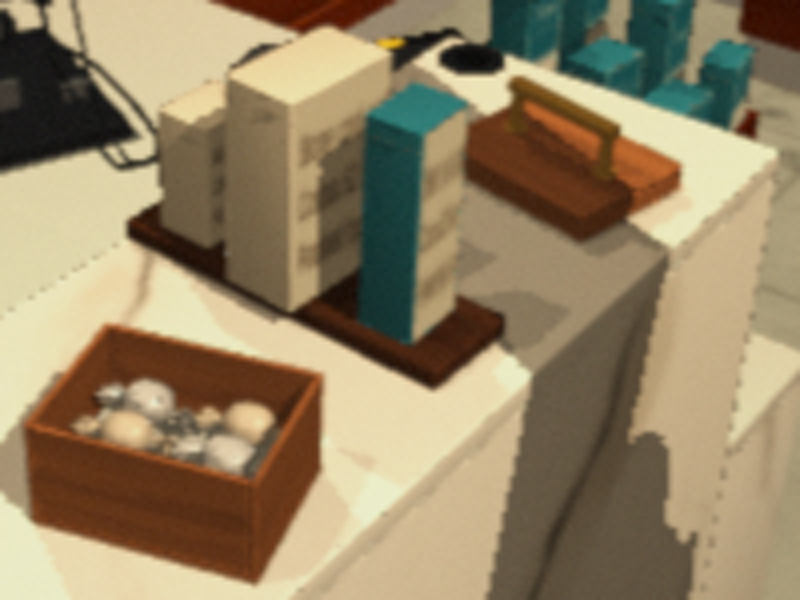

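View pics/c2.png

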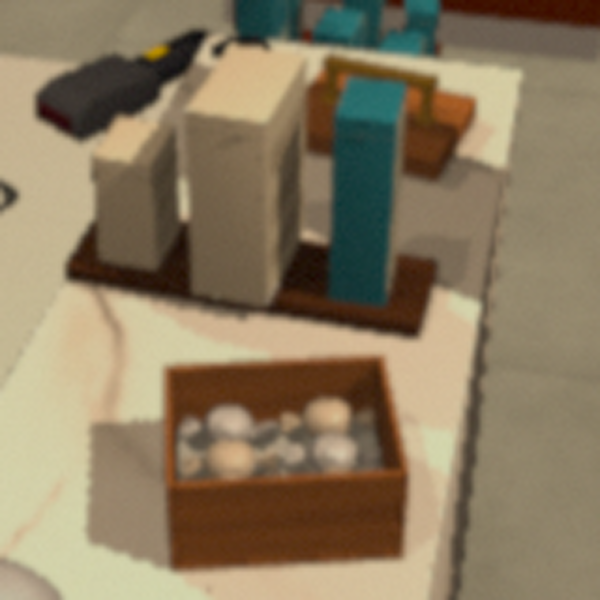

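View pics/wrist0.png

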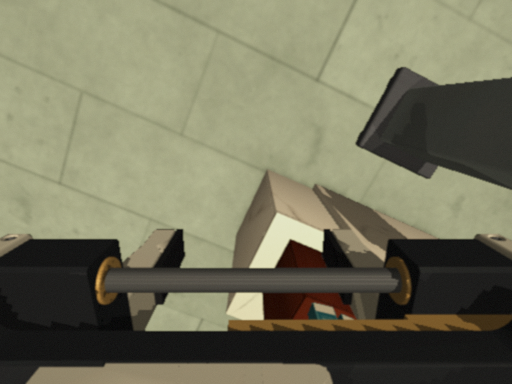

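The crops show these features:
- **Box rim:** corners at c1 (28,427), (108,325), (322,376), (252,482) and c2 (168,484), (166,368), (384,358), (404,472).
- **Lid:** handle at c1 (515,85)–(610,130), corners at (582,240) and (680,190).
- **Riser:** top corners at c1 (130,225), (433,375), (503,320).

The wrist view shows only floor. Next I'll fit the poses from both cameras.

```bash
cat > h.py <<'E'
from plant import bot
import cv2,numpy as np
from scipy.optimize import least_squares
from scipy.spatial.transform import Rotation as R
def cal(n):
    c=bot.get_calibration(n); c["view"]=np.array(c["view"]) if "view" in c else None; return c
def proj(c,V,P):
    p=np.c_[P,np.ones(len(P))]@V.T
    return np.c_[c["cx"]+c["fx"]*p[:,0]/-p[:,2], c["cy"]+c["fy"]*p[:,1]/p[:,2]]
def wristV(s):
    T=np.eye(4);T[:3,:3]=R.from_quat(s["eef_rot"]).as_matrix();T[:3,3]=s["tcp_pos"]
    return np.linalg.inv(T@np.array(bot.get_calibration("wrist")["T_tool_cam"]))
def fit(obs,x0):  # obs: (cal,V,localpts,pix)
    def r(q):
        M=R.from_euler('z',q[2]).as_matrix()
        return np.concatenate([(proj(c,V,L@M.T+[q[0],q[1],0])-px).ravel() for c,V,L,px in obs])
    o=least_squares(r,x0,loss='soft_l1',x_scale=[10,10,.1]); return o.x,r(o.x)
E
python3 - <<'E'
from h import *
A=lambda l:np.array(l,float)
S,D=cal("scene"),cal("side")
c1=lambda l:(A(l)+.5)/4-.5+[170,150]
c2=lambda l:(A(l)+.5)/3.75-.5+[180,140]
def go(n,l1,p1,l2,p2,x0):
    x,r=fit([(S,S["view"],A(l1),c1(p1)),(D,D["view"],A(l2),c2(p2))],x0); print(n,np.round(x,3),np.round(r,1).tolist())
go("box",[[60,45,62],[60,-45,62],[-60,-45,62],[-60,45,62],[60,45,0],[-60,45,0],[-60,-45,0]],[[28,427],[108,325],[322,376],[252,482],[32,520],[258,582],[318,470]],
 [[60,-45,62],[-60,-45,62],[-60,45,62],[60,45,62],[60,45,0],[-60,45,0]],[[166,368],[384,358],[404,472],[168,484],[174,567],[403,556]],[550,-200,0])
go("lid",[[45,0,52],[-45,0,52],[-64,49,0],[-64,-49,0]],[[517,88],[610,130],[582,240],[679,190]],
 [[45,0,52],[-45,0,52],[-64,49,0],[-64,-49,20]],[[330,68],[433,82],[440,177],[475,98]],[550,-500,0])
go("riser",[[118,35,15],[-118,35,15],[-118,35,0],[-118,-35,15]],[[130,225],[433,375],[433,387],[503,320]],
 [[118,35,15],[-118,35,15],[-118,-35,15]],[[68,270],[420,322],[437,265]],[550,-350,0])
E
```

```text
box [4.86722e+02 2.74458e+02 3.05000e-01] [-1.8, -0.9, -0.8, -1.3, 0.4, -0.9, 0.9, 0.8, -0.6, 0.6, -0.6, 0.9, 0.8, -0.4, -0.2, -1.7, 0.6, -1.7, 2.1, -0.1, -0.4, -0.1, -0.6, 0.6, 0.4, 0.3]
lid [ 5.01244e+02 -1.14194e+02 -1.68000e-01] [-1.9, -1.5, 1.6, 0.8, -0.2, 0.8, -0.1, -0.3, -1.5, -2.3, 1.5, 0.0, -0.4, 0.9, 0.8, -1.0]
riser [ 5.49155e+02  9.14310e+01 -2.30000e-02] [-2.6, -0.9, 0.0, 0.0, -0.3, 2.5, 0.6, -0.7, -1.4, -1.3, 0.8, 0.8, 1.0, -1.7]
```

```bash
cat >> h.py <<'E'
def down(yaw): return R.from_euler('z',yaw+np.pi).as_matrix()@np.diag([1,-1,-1])
def q(yaw): return R.from_matrix(down(yaw)).as_quat()
E
python3 - <<'E'
from h import *
import pickle
out={}
for n,x,y,w in(("lid",501,-114,-.168),("box",487,274,.305)):
    d=np.array([np.cos(w),np.sin(w)])*105
    bot.move_ptp([x+d[0],y+d[1],290],q(w)); bot.pause(.4)
    s=bot.read_state(); im=bot.camera("wrist"); out[n]=wristV(s)
    cv2.imwrite(f"pics/w_{n}.png",cv2.resize(im[:,:,::-1],(768,576),interpolation=cv2.INTER_CUBIC)); print(s["t"],s["tcp_pos"],s["joint_pos"])
pickle.dump(out,open("v.pkl","wb"))
E
```

```text
2.6583 [ 604.46128582 -131.81446395  289.98015867] [ 1.00510896e-01  2.42196457e-01 -5.01765726e-02  5.52814743e-06
 -1.27849930e+00 -1.83967659e+00]
4.7167 [587.32148536 305.14346082 290.06776806] [ 7.73169394e-01  3.14431895e-01  4.90430448e-02 -5.53007823e-06
 -1.30532170e+00 -2.03956559e+00]
```

View pics/w_lid.png

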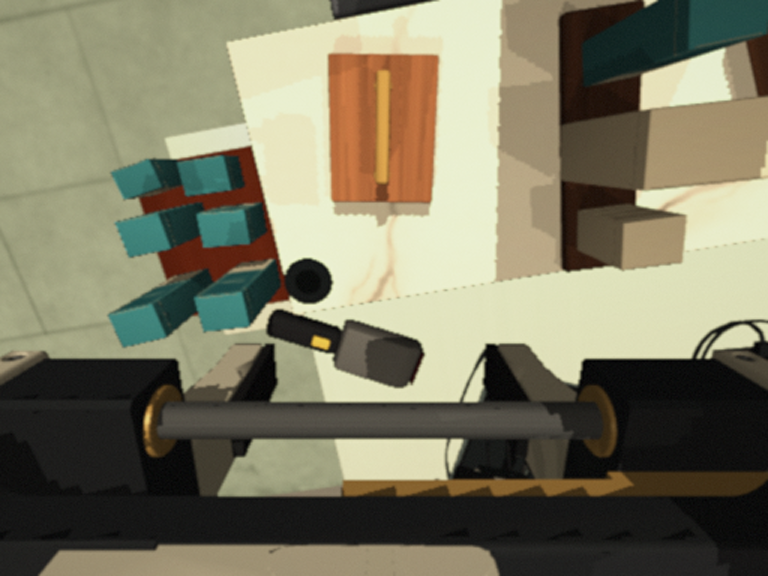

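View pics/w_box.png

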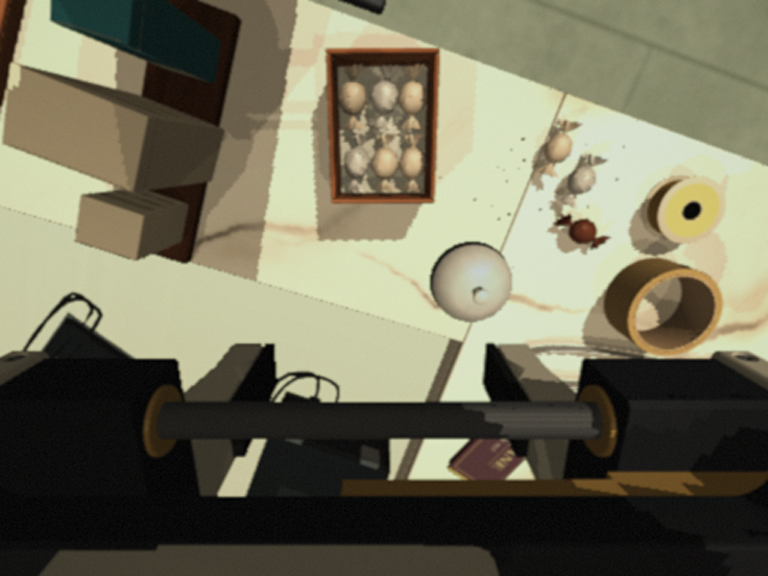

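Lid top corners are at (329,55), (439,55), (434,202), (332,201), with the bar from (383,69) to (382,184). Box rim corners are at (327,49), (439,49), (434,202), (333,202). I'll fit these next.

```bash
python3 - <<'E'
from h import *
import pickle
v=pickle.load(open("v.pkl","rb")); W=cal("wrist")
f=lambda l:(np.array(l,float)+.5)/1.5-.5
sq=np.array([[-1,-1],[-1,1],[1,1],[1,-1]])
L=np.r_[np.c_[sq*[64,49],[20]*4],[[-45,0,57],[45,0,57]]]
B=np.c_[sq*[60,45],[62]*4]
for n,P,px,x0 in(("lid",L,[[329,55],[439,55],[434,202],[332,201],[383,69],[382,184]],[501,-114,-.168]),("box",B,[[327,49],[439,49],[434,202],[333,202]],[487,274,.305])):
    x,r=fit([(W,v[n],P,f(px))],x0); print(n,np.round(x,3),np.round(r,1).tolist())
    # free height: check for distortion/scale
E
```

```text
lid [ 5.01220e+02 -1.10519e+02 -1.72000e-01] [-1.2, -1.2, 0.4, -0.9, -0.5, 0.5, -0.1, 0.9, 0.4, 0.1, 0.6, 0.5]
box [4.86966e+02 2.77487e+02 3.08000e-01] [-1.0, -0.6, 1.2, -0.9, 0.8, 1.2, -1.0, 1.5]
```

```bash
python3 - <<'E'
from h import *
w=-.172; p=[501.2,-112.3]
bot.move_ptp(p+[270],q(w)); bot.move_gripper(60)
bot.line_to(p+[90],200); bot.line_to(p+[52],60)
s=bot.read_state(); print(s["t"],s["tcp_pos"],s["contact_force"])
bot.move_gripper(0,30); bot.pause(.2)
s=bot.read_state(); print(s["t"],s["tcp_pos"],s["contact_force"],s["width"],s["finger_force"])
bot.line_to(p+[82],40); bot.pause(.2)
s=bot.read_state(); print(s["t"],s["tcp_pos"],s["contact_force"],s["moment"],s["width"],s["finger_force"])
E
```

```text
8.875 [ 501.30368338 -112.30527677   51.94510844] [ 0.01001669 -0.64964582 -0.20745072]
9.9 [ 501.22404559 -112.28577483   52.02694273] [-1.22886267  0.35966003  0.06185319] 11.243951477806869 29.990354776382446
11.0 [ 501.02811708 -112.32692108   81.72993644] [-0.65269586 -0.17915063 -2.33943963] [-0.06679403 -0.09383094  0.011986  ] 11.34560621763783 29.989180862903595
```

```bash
python3 - <<'E'
from h import *
bot.line_to([501.2,-112.3,265],120)
bot.line_to([487,276,265],150,q(.307))
bot.line_to([487,276,164],80); bot.pause(.5)
s=bot.read_state(); print(s["t"],s["tcp_pos"],s["contact_force"],s["moment"],s["width"],s["finger_force"])
a=bot.camera("scene");b=bot.camera("side")
cv2.imwrite("pics/sc2.png",a[:,:,::-1]);cv2.imwrite("pics/si2.png",b[:,:,::-1])
k=lambda i,y,x:cv2.resize(i[y:y+150,x:x+100,::-1],None,fx=4,fy=4,interpolation=cv2.INTER_CUBIC)
cv2.imwrite("pics/f1.png",np.hstack([k(a,165,165),k(b,160,205)]))
E
```

```text
17.325 [487.01327769 276.01559299 164.04375591] [-0.16095359  0.09953818 -2.6360972 ] [ 0.01544275 -0.02051679 -0.04208701] 11.759864372194897 29.989188015460968
```

View pics/f1.png

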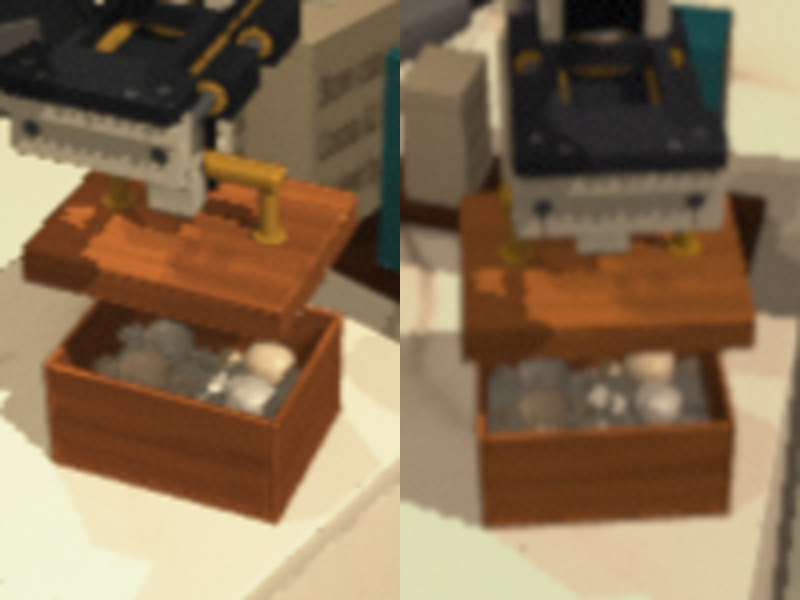

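The lid hangs about 5 cm above the rim, roughly aligned. Left half: lid front edge runs (27,250)–(287,308), box rim front edge (47,366)–(275,422). Right half: lid bottom edge (467,358)–(752,345), box rim (482,435)–(732,428). I'll fit the lid and box poses from these.

```bash
python3 - <<'E'
from h import *
S,D=cal("scene"),cal("side")
f1=lambda l:(np.array(l,float)+.5)/4-.5+[165,165]
f2=lambda l:(np.array(l,float)+.5)/4-.5+[205,160]
A=np.array
pp=[1,1];mp=[-1,1];mm=[-1,-1]
def pts(c,a,b,z):return np.c_[A(c)*[a,b],z]
bl=pts([pp,mp,mm]*2,60,45,[62]*3+[0]*3); bp=f1([[47,366],[275,422],[342,320],[52,460],[276,521],[340,408]])
br=pts([pp,mp]*2,60,45,[62,62,0,0]); bq=f2([[82,435],[332,428],[84,525],[330,512]])
x,r=fit([(S,S["view"],bl,bp),(D,D["view"],br,bq)],[487,276,.3]); print("box",np.round(x,3),np.round(r,1).tolist())
ll=pts([pp,mp,mm]*2,64,49,[20]*3+[0]*3); lp=f1([[27,250],[287,308],[356,192],[25,281],[285,340],[354,222]])
lr=pts([pp,mp]*2,64,49,[20,20,0,0]); lq=f2([[65,328],[350,315],[67,358],[352,345]])
def res(p):
    M=R.from_rotvec(p[3:]).as_matrix()
    return np.concatenate([(proj(c,c["view"],L@M.T+p[:3])-px).ravel() for c,L,px in((S,ll,lp),(D,lr,lq))])
o=least_squares(res,[487,276,112,0,0,.3],loss='soft_l1',x_scale=[10]*3+[.1]*3)
print("lid",np.round(o.x[:3],1),R.from_rotvec(o.x[3:]).as_euler('zyx').round(3),np.round(res(o.x),1).tolist())
E
```

```text
box [4.87029e+02 2.73707e+02 3.03000e-01] [-1.4, -0.9, 0.2, 0.5, 0.5, -2.1, -0.4, 0.2, 0.0, 0.9, 0.4, -0.1, -1.2, -0.1, 1.7, -1.5, -0.3, 0.2, 0.3, 0.3]
lid [490.8 268.4 107.6] [ 0.338 -0.023 -0.009] [-0.8, -0.6, 0.2, 0.3, 0.1, -0.6, 0.4, 0.3, 0.5, 1.2, 0.2, 0.3, -0.8, -0.3, 1.2, -1.0, -1.0, 0.7, -0.2, -0.1]
```

```bash
python3 - <<'E'
from h import *
S,D=cal("scene"),cal("side")
f1=lambda l:(np.array(l,float)+.5)/4-.5+[165,165]
f2=lambda l:(np.array(l,float)+.5)/4-.5+[205,160]
A=np.array
pp=[1,1];mp=[-1,1];mm=[-1,-1]
def pts(c,a,b,z):return np.c_[A(c)*[a,b],z]
lp=f1([[27,250],[287,308],[356,192],[25,281],[285,340],[354,222]]);lq=f2([[65,328],[350,315],[67,358],[352,345]])
for z in (108,112):
  ll=pts([pp,mp,mm]*2,64,49,[20+z]*3+[z]*3); lr=pts([pp,mp]*2,64,49,[20+z]*2+[z]*2)
  for n,o in(("both",[(S,S["view"],ll,lp),(D,D["view"],lr,lq)]),("scene",[(S,S["view"],ll,lp)])):
    x,r=fit(o,[487,276,.3]);print(z,n,np.round(x,3),np.abs(r).mean())
# overlay: predicted nominal lid & box
E
```

```text
108 both [4.89712e+02 2.69411e+02 3.27000e-01] 0.5989121468532815
108 scene [4.9015e+02 2.6926e+02 3.3200e-01] 0.4435693672511434
112 both [4.87103e+02 2.73137e+02 3.23000e-01] 0.7283886710926524
112 scene [4.86657e+02 2.73326e+02 3.33000e-01] 0.5338503633838201
```

With the height taken from the TCP, the lid sits within about 1 mm of the box centre. I'll go down to 2 cm above the rim, check, and hand in.

```bash
python3 - <<'E'
from h import *
bot.line_to([487,276.4,135],40,q(.297)); bot.pause(.8)
s=bot.read_state(); print(s["t"],s["tcp_pos"],s["contact_force"],s["moment"],s["width"],s["finger_force"],abs(s["qvel"]).max())
a=bot.camera("scene");b=bot.camera("side")
k=lambda i,y,x:cv2.resize(i[y:y+150,x:x+100,::-1],None,fx=4,fy=4,interpolation=cv2.INTER_CUBIC)
cv2.imwrite("pics/f2.png",np.hstack([k(a,165,165),k(b,160,205)]))
E
```

```text
19.1 [486.98354795 276.37496868 134.96782601] [-0.57455989  0.14119837 -3.07128951] [-0.00484479 -0.0676464   0.02905547] 11.781713127963183 29.989270269870758 0.0019899657552434665
```

View pics/f2.png

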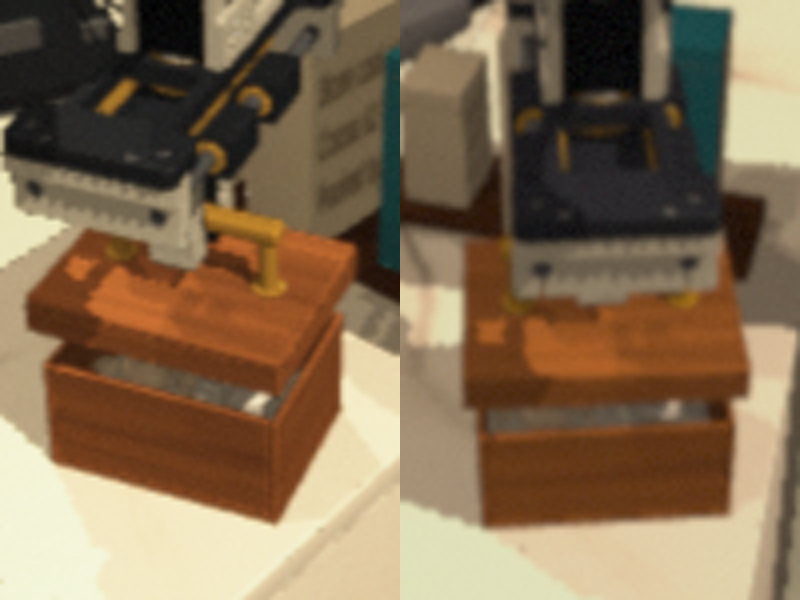

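The lid hangs just above the box: bottom edge (467,405)–(747,395) against the rim (482,435)–(732,428), so it is centred side to side. One last numeric check before handing in.

```bash
python3 - <<'E'
from h import *
S,D=cal("scene"),cal("side")
f1=lambda l:(np.array(l,float)+.5)/4-.5+[165,165]
f2=lambda l:(np.array(l,float)+.5)/4-.5+[205,160]
c=np.array([[1,1],[-1,1],[-1,-1]])
for z in(80,83):
    L=np.c_[np.r_[c,c]*[64,49],[z+20]*3+[z]*3]; K=L[[0,1,3,4]]
    x,r=fit([(S,S["view"],L,f1([[30,297],[278,360],[355,245],[29,328],[277,392],[352,275]])),(D,D["view"],K,f2([[65,375],[348,365],[67,405],[347,395]]))],[487,276,.3])
    print(z,x.round(3),abs(r).mean())
E
```

```text
80 [4.89247e+02 2.70743e+02 2.95000e-01] 0.5243403131043763
83 [4.87598e+02 2.73432e+02 2.92000e-01] 0.5760598071912
```

Lid (487.6, 273.4, yaw 0.29) against box (487.0, 273.7, yaw 0.30): aligned.

```bash
python3 -c "
from plant import bot
print(bot.close_job())"
```

```text
the job is handed in; nothing more can be done
None
```

I handed the job in with the lid held still by its handle about 2 cm above the box rim; by my camera fit it is about 1 mm off centre and 0.01 rad off square. The simulator gave no verdict.

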